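# Hold the swivel lock of a plant stand open at the mark

## Task

I want to turn the top tier of the plant stand by hand, so first lift the watering can off it by its handle and set it down gently, upright, in the middle of the dark rubber mat on the table, and let go of it. Then pull out the stand's spring-loaded lock slide by its upright grip until the grip is level with the bamboo plant marker, and keep it there: finish while still holding the slide at the marker, because it springs back if released. Leave the other things where they are.

Things in the scene. Friction and masses are not known exactly. Their poses are not given: they have to be found in the camera images.
- stand: Fixed white steel stand, 180 mm deep (x), 450 mm long (y), yaw within 0.2 rad; origin on the table under its middle. Steps down to its -y: top tier y 45 to 225 mm, 138 mm high, with a fixed round disc (radius 80 mm, centre y 135 mm, top 150 mm high); middle tier y -105 to 45 mm, 100 mm high; low tier y -225 to -105 mm, 50 mm high. A knob juts 26 mm from the top tier's front (-x).
- can: Empty watering can, 0.2 to 0.4 kg, body radius 50 mm, 98 mm high, on the stand's disc; origin at the centre of its underside. Spout to its +x, reaching 125 mm from the axis. Above the mouth a level handle bar along its x: 80 mm long, 18 mm wide (y), 14 mm high, centred on the axis 145 mm above the underside, 40 mm free beneath.
- can_handle (a point): Centre of the can's handle bar, on the can's axis 145 mm above its underside; axes as the can's.
- mat: Dark rubber mat fixed on the table, 160 x 160 mm, 4 mm thick, origin at the centre of its underside.
- lockslide (a joint): How far the lock slide is pulled out, in m: 0 at rest (home), growing towards the stand's -y, away from the swivel disc; hard stop at 0.085. A spring draws it home: about 3.6 N at 0, rising by 0.9 N per 10 mm.
- lock_grip (a point): Point on the axis of the slide's upright grip, a black square post 20 x 20 mm; top 18 mm above this point, foot 32 mm below on a flat carriage (34 mm in x, 36 mm in y) that runs in a track along the stand's y over the middle tier. 150 mm above the table, at stand x = 0, at rest stand y = -5 mm. Moves with the slide; axes as the stand's.
- marker: Bamboo plant marker: light flat strip 12 mm wide, 4 mm thick, 52 mm long, fixed flat on the middle tier at the far (+x) side of the track, pointed end to the track. Origin on its centreline, 55 mm from the track's middle; axes as the stand's (y along the slide's travel). At the mark, the grip's axis lies on marker y = 0, after 35 to 65 mm of pull.
- pot: Bystander: small terracotta pot, radius 42 mm, 66 mm high, on the low tier. Origin under its centre.
- jar: Bystander: small glass jar, radius 22 mm, 55 mm high, on the low tier. Origin under its centre.
- saucer: Bystander: white ceramic saucer, radius 62 mm, 20 mm high, on the table. Origin under its centre.
- trowel: Bystander: stainless trowel lying on the table, 280 mm long along its x, 60 mm wide, 26 mm high, handle to -x. Origin under the front of its handle.
- sprayer: Bystander: white plastic bottle, radius 35 mm, 170 mm high, on the table. Origin under its centre.
- tin: Bystander: steel tin, radius 40 mm, 100 mm high, on the table. Origin under its centre.
Mind the look-alikes: they are no part of the job. What is shaped like the can but purple is not meant.

How it is judged (in metres and radians):
On the way, in this order (a step that is already met when the one before it is completed fails the run):
1. the can stands upright in the middle of the mat, let go (horizontal distance between can and mat below 0.035 m and z of can in the frame of mat below 0.012 m and angle between can's own z axis and vertical below 0.12 rad and contact force between can and mat above 0.5 N and contact force between each of the arm, the fingers and can below 0.1 N and linear speed of can below 0.03 m/s), for 0.2 s.
2. the lock slide is pulled out to the marker (y of lock_grip in the frame of marker between -0.006 and 0.006 m and contact force between the fingers and lockslide above 2 N and velocity of joint lockslide between -0.02 and 0.02 m/s), for 0.3 s.
At the end, for the whole second after the job is handed in: The can stands upright on the mat, its axis within 35 mm of the mat's centre, untouched; the fingers hold the lock slide still (more than 2 N on it) with its grip's axis within 6 mm of the marker's centreline (all of step 1 and all of step 2); the arm keeps its last pose, push and grip.
It fails at once if the can is dropped (falls freely by more than about 13 mm) (contact force between the fingers and can below 0.1 N and linear speed of can above 0.5 m/s).
It fails at once if a bystander is moved by more than 30 mm (distance of any of pot, jar, saucer, trowel, sprayer, tin from where it was at the start of the episode above 0.03 m).
It also fails if it takes over 58 s, if anything falls off the work surface, if the arm or the gripper's body presses on something with over 40 N, if the wrist force passes 120 N, or if a joint passes its speed limit or range.

## Robot

A 7-joint arm with a two-finger parallel gripper is mounted at the origin on the work surface. World frame = base frame: x ahead of the robot, y to its left, z up, the work surface at z = 0. Lengths are in m, angles in degrees, forces in N, time in s.
With the tool pointing down it reaches from about 0.425 to 0.95 m from the base axis. Payload 4.7 kg.
Tool frame: the origin (TCP) lies midway between the tips of the shut fingers; the grasp point (between the pads) lies 19 mm behind it; y points along the fingers, z is the direction in which the jaws open and shut, and the axes are right-handed (so a half turn about y gives the same grasp; the last joint's range is limited). The gripper opens to 85 mm and grips with 20 to 120 N. Pads are 22 mm wide; open, the fingers measure 114 mm over their backs; the gripper's body (76 mm by 85 mm) begins 54 mm behind the grasp point. The pads swing forward as they close: fully open they stand 13 mm farther back than shut.
Start: joints at [72.313, 26.849, -2.785, 87.806, 1.381, 65.374, -4.715], TCP at [0.186, -0.649, 0.231] pointing down, gripper open.
Joint ranges: [-148.3, 148.3], [-19.14, 114.17], [-79.39, 73.82], [5.75, 140.21], [-59.74, 239.74], [12.07, 113.84], [-152.46, 152.46]. Speed limits (degrees/s): [147.25, 147.25, 180, 180, 180, 180, 180].

## Interface

Orientations are given as a 3x3 rotation matrix whose columns are the frame's x, y, z axes.
In Python, from plant import * gives the robot as it stands.
- The arm moves only by the tool jog_arm, never from a script. Its argument "rows" is one flat list of numbers, 6 for each row, row after row: the shift along the tool's x, y, z in cm, then the turn, a rotation vector about the tool's x, y, z in rad. In form: [tx, ty, tz, rx, ry, rz, tx, ty, tz, rx, ry, rz, ...]. A call has 1 to 5 rows; each row shifts and turns the commanded pose from where the row before left it, along the tool's axes as they then stand; what a row does not reach is not made up. A row lasts 1/10 s, in which the tool goes at most 50 mm and 8.59 degrees, less where a joint would pass 70% of its speed; a pose out of reach is approached as far as the arm can. A call is refused whole if a number of a shift passes 5 or a number of a turn 0.15, either way. A call with a gripper value outside its range is refused whole. "claw" is the closure, from 0 (fully open) to 1 (shut), set as the call begins (left out, the last holds). The fingers move at their own pace and stop on an object; "newtons" is the grip in N (left out, the last holds). Time passes only in rows, so rows that do not move let the fingers close. It gives the time, the measured TCP pose, the force and the opening at its end, in the units of the state.
- get_state(): the state, without advancing time (a new reading comes with each control period).
- snapshot(name): name is "scene" or "top" or "wrist"; returns the picture (384x512x3 uint8, red, green, blue); there is no depth.
- get_calibration(name): a dict with "vfov" (degrees; the focal length in pixels is half the picture's height over the tangent of half this angle, whatever the lens; pixels are square), "cx", "cy" (the principal point, pixels), "origin" and "orientation" of the camera in the world. Camera axes: x right, y up, looking along -z (the intrinsics and any distortion apply to the point x, -y, -z); pixel columns grow to the right and rows downward; lengths in m; the calibration is good to about 2 mm. A picture is of the moment at which its call begins: read the wrist's pose just before it. get_calibration takes no time and is no camera call; for the wrist camera it gives the pose at the moment of the call.
- sign_off(): hands the job in, once; it reports no verdict.
Trained networks look in the newest picture that a camera, given by its name, has taken for a name from the list of things; names that differ only in an ending like _2 or _b are one class to them, and where a whole thing is asked for, a point or a joint stands for the part that bears it (a point fixed in the world has none). Each returns a list of dicts, best first, with "p" (0 to 1); they miss things now and then, are a little off and sometimes report something else, mostly with a low value. They report only what shows in the picture. A call takes as long as a camera call. They do not tell look-alikes from the thing itself.
- boxes_of(camera, query): "xy" ([column, row] as shares, 0 to 1, of the picture: columns of its width, rows of its height, amid what is visible of it).
- cut_out(camera, query): "pixels" (384x512 bool, what is visible of it) and "xy" ([column, row] as shares, 0 to 1, of the picture: columns of its width, rows of its height, amid what is visible of it).
The state is a dict: "time": time; "q": joint angles; "joint_velocities": joint speeds; "joint_efforts": joint torques, N m; "ee_pos": TCP position; "orientation": TCP orientation; "ft_force": force on the tool from outside, world axes, zero at the start; "ft_torque": the same for the moment, N m; "grip_width": finger opening in m.
Only numpy, scipy, OpenCV 4.12 (cv2) and the standard library are available. Lean on these libraries where they do the work, as an engineer would, in place of code of your own. Each camera call takes 0.05 s, during which the arm holds its last target. There are 200 camera calls.

## Working session

There is one attempt and no reset: what is moved stays moved. The work goes in short steps, Python scripts to look and compute and a tool call to move; the robot and the scene stay as the last step left them, time stands still between calls to the robot, and variables do not carry over. Pictures are saved under pics/ and viewed, about 8 in all and at most 12, crops included, and the job is handed in when it is done.

Besides the shell and the picture viewer there is one more tool, called after "Emit:" by a JSON object that holds its "method" and its "body", one argument or row to a line. jog_arm: Moves the arm, as the interface text tells. Its arguments: {"type":"object","properties":{"rows":{"type":"array","items":{"type":"number"}},"claw":{"type":"number"},"newtons":{"type":"number"}},"required":["rows"]}

```bash
mkdir -p pics; ls
python3 - <<'E'
from plant import *
import cv2
s=get_state();print(s['time'],s['ee_pos'],s['orientation'],s['grip_width'])
for n in ("scene","top","wrist"):
    im=snapshot(n);cv2.imwrite(f"pics/{n}0.png",im[:,:,::-1]);print(n,get_calibration(n))
    for q in ("can","mat","lock_grip","marker","stand"):
        try:print(q,[(round(b['p'],2),[round(float(b['xy'][0])*512),round(float(b['xy'][1])*384)]) for b in boxes_of(n,q)][:4])
        except Exception as e:print(q,e)
a=cv2.imread("pics/scene0.png");b=cv2.imread("pics/top0.png")
cv2.imwrite("pics/both0.png",np.hstack([a,b]) if 0 else cv2.vconcat([a,b])[:, :] )
E
```

```text
pics
0.0 [ 0.18625931 -0.64817666  0.23022905] [[-9.61096603e-01 -6.52368677e-04  2.76211683e-01]
 [-2.76212434e-01  1.90109874e-03 -9.61094728e-01]
 [ 1.01882414e-04 -9.99997980e-01 -2.00733189e-03]] 0.08536343232423231
scene {'vfov': 45.04111639887639, 'cx': 247.34908190890627, 'cy': 192.41380513987406, 'origin': array([ 1.22208885, -0.15012886,  1.28305491]), 'orientation': array([[ 0.20089971, -0.82376925,  0.53013539],
       [ 0.97951078,  0.16114967, -0.12078666],
       [ 0.01406919,  0.54353934,  0.83926578]])}
can [(0.82, [319, 203])]
mat [(0.76, [121, 232])]
lock_grip [(0.51, [268, 225])]
marker [(0.55, [249, 251]), (0.52, [315, 205])]
stand []
top {'vfov': 57.83377164219981, 'cx': 250.00974823873773, 'cy': 190.87018184577167, 'origin': array([0.36477574, 0.00180769, 1.44660613]), 'orientation': array([[ 0.01850809,  0.99275891, -0.11868949],
       [-0.99950652,  0.01535787, -0.02740171],
       [-0.02538048,  0.11913807,  0.99255325]])}
can [(0.73, [211, 162]), (0.62, [188, 232])]
mat [(0.63, [354, 206])]
lock_grip [(0.69, [247, 169]), (0.28, [299, 185])]
marker []
stand [(0.6, [246, 175])]
wrist {'vfov': 62.84292306117819, 'cx': 249.8311859604397, 'cy': 191.58028525834933, 'origin': array([ 0.26220791, -0.62703499,  0.37473069]), 'orientation': array([[ 0.27666474,  0.91503879,  0.29353133],
       [-0.9609658 ,  0.26307198,  0.08566134],
       [ 0.00116358, -0.30577304,  0.95210372]])}
can []
mat []
lock_grip []
marker []
stand []
```

View pics/scene0.png

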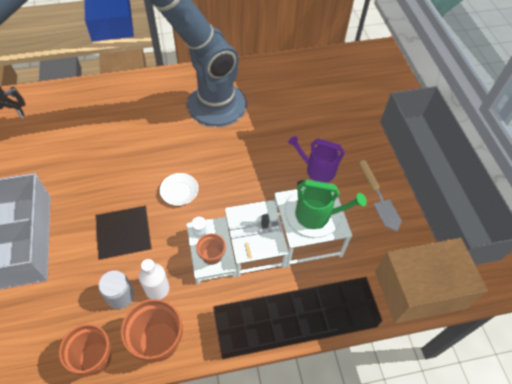

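View pics/top0.png

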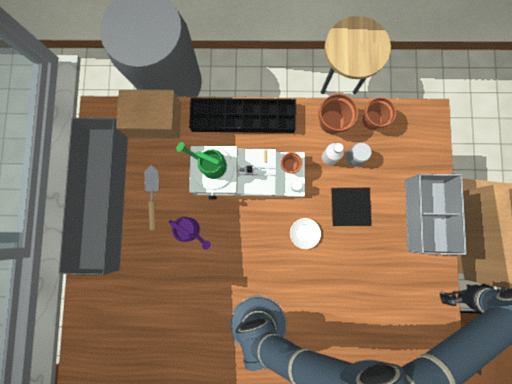

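```bash
cat > h.py <<'E'
from plant import *
import numpy as np, cv2
def ray(cal,px):
    f=192/np.tan(np.radians(cal['vfov']/2))
    d=np.array([(px[0]-cal['cx'])/f,-(px[1]-cal['cy'])/f,-1.])
    return np.array(cal['origin']),np.array(cal['orientation'])@d
def atz(cal,px,z):
    o,d=ray(cal,px); return o+d*(z-o[2])/d[2]
def tri(rays):
    A=np.zeros((3,3));b=np.zeros(3)
    for o,d in rays:
        d=d/np.linalg.norm(d);P=np.eye(3)-np.outer(d,d);A+=P;b+=P@o
    p=np.linalg.solve(A,b)
    return p,[np.linalg.norm((np.eye(3)-np.outer(d,d)/(d@d))@(p-o)) for o,d in rays]
def proj(cal,p):
    f=192/np.tan(np.radians(cal['vfov']/2))
    c=np.array(cal['orientation']).T@(np.array(p)-cal['origin'])
    return np.array([cal['cx']+f*c[0]/-c[2],cal['cy']-f*c[1]/-c[2]])
E
python3 - <<'E'
from h import *
np.set_printoptions(precision=4,suppress=True)
C={n:get_calibration(n) for n in("scene","top")}
for q,z in (("mat",.004),("saucer",.01),("lock_grip",.15),("pot",.083),("jar",.08),("tin",.05)):
    R=[]
    for n in C:
        L=cut_out(n,q)
        for b in L[:2]:
            x=np.array(b['xy'])*[512,384]
            ys,xs=np.nonzero(b['pixels'])
            print(q,n,round(b['p'],2),x,(xs.mean(),ys.mean()),len(xs),atz(C[n],x,z))
        if L:R.append(ray(C[n],np.array(L[0]['xy'])*[512,384]))
    if len(R)==2:print('tri',tri(R))
a=cv2.imread("pics/top0.png")[135:210,175:315]
b=cv2.imread("pics/scene0.png")[170:290,180:380]
cv2.imwrite("pics/c1.png",cv2.resize(a,None,fx=5.7,fy=5.7,interpolation=cv2.INTER_CUBIC))
cv2.imwrite("pics/c2.png",cv2.resize(b,None,fx=4,fy=4,interpolation=cv2.INTER_CUBIC))
E
```

```text
mat scene 0.67 [121.2928 228.2112] (np.float64(122.40517961570593), np.float64(231.96825396825398)) 2394 [ 0.469  -0.3789  0.004 ]
saucer scene 0.98 [180.7872 186.3168] (np.float64(179.32470334412082), np.float64(189.13484358144552)) 927 [ 0.3524 -0.1774  0.01  ]
saucer scene 0.59 [316.8768 200.2944] (np.float64(319.9246753246753), np.float64(203.37194805194804)) 1925 [0.4912 0.2486 0.01  ]
saucer top 0.66 [305.1008 232.2816] (np.float64(305.46732954545456), np.float64(232.81960227272728)) 704 [ 0.3695 -0.187   0.01  ]
saucer top 0.52 [333.1072 153.4848] (np.float64(332.514745308311), np.float64(153.39946380697052)) 373 [ 0.6998 -0.3041  0.01  ]
tri (array([ 0.37  , -0.1801,  0.0369]), [np.float64(0.0033480815243836443), np.float64(0.003348081524383688)])
lock_grip scene 0.56 [316.7232 200.9856] (np.float64(319.4964187327824), np.float64(204.12066115702478)) 1815 [0.5737 0.2037 0.15  ]
lock_grip scene 0.46 [268.1856 223.6032] (np.float64(267.6217391304348), np.float64(223.79565217391306)) 230 [0.6193 0.0492 0.15  ]
lock_grip top 0.44 [245.0944 168.192 ] (np.float64(247.66379310344828
[... 826 characters left out ...]
(np.float64(296.1869158878505), np.float64(185.30841121495328)) 107 [ 0.5617 -0.148   0.08  ]
tri (array([ 0.5612, -0.1466,  0.0843]), [np.float64(0.0009420789810651213), np.float64(0.0009420789810650484)])
tin scene 0.88 [118.016  289.1136] (np.float64(115.86717998075072), np.float64(289.62656400384986)) 1039 [ 0.6882 -0.3904  0.05  ]
tin top 0.82 [359.0144 150.912 ] (np.float64(358.15813953488373), np.float64(154.12558139534883)) 430 [ 0.7025 -0.4006  0.05  ]
tin top 0.54 [212.224  160.2048] (np.float64(207.6060606060606), np.float64(160.56993006993008)) 858 [0.6561 0.1978 0.05  ]
tri (array([ 0.6972, -0.3899,  0.073 ]), [np.float64(0.0039145473103076485), np.float64(0.00391454731030753)])
```

View pics/c2.png

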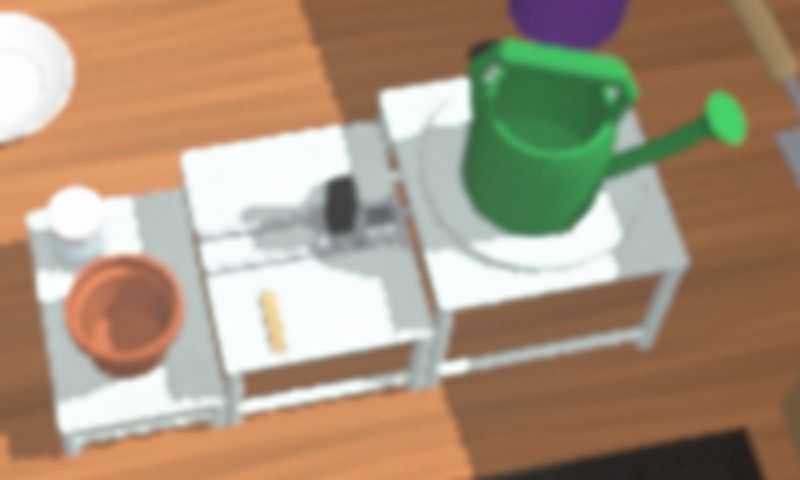

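View pics/c1.png

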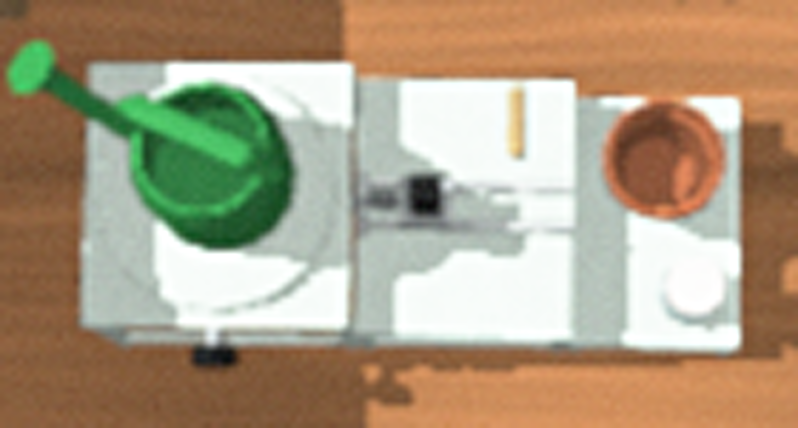

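Run:
```python
from h import *
from scipy.optimize import least_squares
np.set_printoptions(precision=4,suppress=True)
C={n:get_calibration(n) for n in("scene","top")}
T=lambda x,y:np.array([175+(x+.5)/5.7-.5,135+(y+.5)/5.7-.5])
S=lambda x,y:np.array([180+(x+.5)/4-.5,170+(y+.5)/4-.5])
D=[("top",T(90,62),(90,225,138)),("top",T(353,62),(90,45,138)),("top",T(350,328),(-90,45,138)),("top",T(82,326),(-90,225,138)),
("top",T(575,80),(90,-105,100)),("top",T(740,97),(90,-225,50)),("top",T(740,350),(-90,-225,50)),("top",T(425,192),(0,-5,168)),
("scene",S(380,92),(-90,45,138)),("scene",S(445,308),(90,45,138)),("scene",S(686,262),(90,225,138)),("scene",S(182,155),(-90,-105,100)),
("scene",S(225,370),(90,-105,100)),("scene",S(28,215),(-90,-225,50)),("scene",S(60,432),(90,-225,50)),("scene",S(342,180),(0,-5,168))]
def W(p,l):
    c,s=np.cos(p[2]),np.sin(p[2]);return np.array([p[0]+c*l[0]-s*l[1],p[1]+s*l[0]+c*l[1],l[2]])
def res(p,D=D): return np.concatenate([proj(C[n],W(p,np.array(l)/1e3))-u for n,u,l in D])
r=least_squares(res,[.6,.05,0],loss='soft_l1');p=r.x;print('stand',p);print(res(p).reshape(-1,2))
for nm in C:
    pp=least_squares(lambda q:res(q,[d for d in D if d[0]==nm]),p).x;print(nm,pp)
def loc(w):
    c,s=np.cos(p[2]),np.sin(p[2]);d=w[:2]-p[:2];return np.array([c*d[0]+s*d[1],-s*d[0]+c*d[1]])
for n,a,b in (("top",T(516,87),T(516,157)),("scene",S(265,292),S(278,352))):
    print('marker',n,loc(atz(C[n],a,.104)),loc(atz(C[n],b,.104)))
print('grip0',W(p,(0,-.005,.15)),'disc',W(p,(0,.135,.15)))
for nm,a,b in(('handle',T(185,130),S(567,60)),('spout',T(32,67),S(726,117))):
    print(nm,tri([ray(C['top'],a),ray(C['scene'],b)]))
print('h z.302',[atz(C['top'],T(*a),.302) for a in((125,105),(245,155))],[atz(C['scene'],S(*a),.302) for a in ((505,48),(630,72))])
import sys
for n,box in(("top",(325,180,380,232)),("scene",(90,200,160,265))):
    im=cv2.imread(f"pics/{n}0.png");x0,y0,x1,y1=box
    g=im[y0:y1,x0:x1].max(2);m=(g<60).astype(np.uint8)
    k,l,st,ce=cv2.connectedComponentsWithStats(m);i=1+st[1:,4].argmax()
    ys,xs=np.nonzero(l==i);q=cv2.boxPoints(cv2.minAreaRect(np.c_[xs,ys].astype(np.float32)))+[x0,y0]
    print('mat',n,ce[i]+[x0,y0],atz(C[n],ce[i]+[x0,y0],.004),[atz(C[n],u,.004)[:2] for u in q])
```

```text
stand [0.6049 0.0476 0.0037]
[[-0.2195  0.1421]
 [ 0.0729  0.5229]
 [-0.32    0.2137]
 [-0.4817  0.0077]
 [-0.3798  0.0526]
 [-0.4887  0.2482]
 [-0.3264 -0.3433]
 [-0.1755 -0.6167]
 [-0.4079  0.013 ]
 [-1.2159  0.0584]
 [ 0.9527  0.0368]
 [-0.6588 -0.5296]
 [ 0.175   0.3279]
 [-0.6301 -0.3878]
 [-0.0856 -0.0635]
 [-0.0968  1.783 ]]
scene [0.6044 0.0484 0.0052]
top [0.6051 0.0465 0.003 ]
marker top [ 0.0839 -0.0656] [ 0.0347 -0.0661]
marker scene [ 0.0374 -0.0663] [ 0.0847 -0.0669]
grip0 [0.605  0.0426 0.15  ] disc [0.6044 0.1826 0.15  ]
handle (array([0.6138, 0.1816, 0.2993]), [np.float64(0.001013569144355089), np.float64(0.0010135691443550296)])
spout (array([0.6581, 0.281 , 0.2695]), [np.float64(0.0005425288299378357), np.float64(0.0005425288299378136)])
h z.302 [array([0.6275, 0.2164, 0.302 ]), array([0.5984, 0.1442, 0.302 ])] [array([0.5989, 0.1453, 0.302 ]), array([0.6321, 0.2187, 0.302 ])]
mat top [350.9553 206.4872] [ 0.4788 -0.3764  0.004 ] [array([ 0.5546, -0.2994]), array([ 0.557 , -0.4561]), array([ 0.4041, -0.4527]), array([ 0.4013, -0.2979])]Traceback (most recent call last):
  File "<stdin>", line 29, in <module>
ValueError: attempt to get argmax of an empty sequence
```

Emit:
{"method": "jog_arm", "body": {
  "rows": [0,-4,0,0,-0.147,0,0,-4,0,0,-0.147,0,0,-4,0,0,-0.147,0,0,-4,0,0,-0.147,0,0,-4,0,0,-0.147,0],
  "claw": 0,
  "newtons": 40
}}

```text
time: 2.0
ee_pos: [0.1862, -0.6485, 0.4332]
orientation: [[-0.523, 0.0, 0.852], [-0.852, -0.0, -0.523], [0.0, -1.0, 0.0]]
ft_force: [0.3, -1.3, 0.2]
grip_width: 0.0855
```

Emit:
{"method": "jog_arm", "body": {
  "rows": [0,0,0,0,-0.147,0,0,0,0,0,0,0]
}}

```text
time: 2.2
ee_pos: [0.1865, -0.649, 0.4328]
orientation: [[-0.398, 0.001, 0.917], [-0.917, -0.003, -0.398], [0.002, -1.0, 0.002]]
ft_force: [-0.5, 0.6, -0.0]
grip_width: 0.0853
```

Emit:
{"method": "jog_arm", "body": {
  "rows": [-4.5,0,1.2,0,0,0,-4.5,0,1.2,0,0,0,-4.5,0,1.2,0,0,0,-4.5,0,1.2,0,0,0,-4.5,0,1.2,0,0,0]
}}

```text
time: 2.7
ee_pos: [0.3314, -0.4641, 0.4299]
orientation: [[-0.401, -0.002, 0.916], [-0.916, 0.002, -0.401], [-0.001, -1.0, -0.002]]
ft_force: [0.6, 0.4, 1.3]
grip_width: 0.0856
```

Emit:
{"method": "jog_arm", "body": {
  "rows": [-4.5,0,1.2,0,0,0,-4.5,0,1.2,0,0,0,-4.5,0,1.2,0,0,0,-4.5,0,1.2,0,0,0,-4.5,0,1.2,0,0,0]
}}

```text
time: 3.2
ee_pos: [0.4758, -0.2819, 0.43]
orientation: [[-0.401, -0.002, 0.916], [-0.916, 0.001, -0.401], [0.0, -1.0, -0.002]]
ft_force: [1.1, -0.1, 0.1]
grip_width: 0.0852
```

Emit:
{"method": "jog_arm", "body": {
  "rows": [-4.8,0,-0.6,0,0,0,-4.8,0,-0.6,0,0,0,-4.8,0,-0.6,0,0,0,-4.8,0,-0.6,0,0,0,-4.8,0,-0.6,0,0,0]
}}

```text
time: 3.7
ee_pos: [0.543, -0.0497, 0.4301]
orientation: [[-0.401, -0.002, 0.916], [-0.916, -0.0, -0.401], [0.001, -1.0, -0.002]]
ft_force: [0.5, 0.0, 0.2]
grip_width: 0.0851
```

Emit:
{"method": "jog_arm", "body": {
  "rows": [-4.8,0,-0.6,0,0,0,-4.8,0,-0.6,0,0,0,-4.8,0,-0.6,0,0,0,-4.8,0,-0.6,0,0,0,-4.8,0,-0.6,0,0,0]
}}

```text
time: 4.2
ee_pos: [0.6114, 0.182, 0.4297]
orientation: [[-0.401, -0.002, 0.916], [-0.916, -0.001, -0.401], [0.002, -1.0, -0.002]]
ft_force: [0.1, -0.8, 0.7]
grip_width: 0.0856
```

Emit:
{"method": "jog_arm", "body": {
  "rows": [0,4,0,0,0,0,0,1,0,0,0,0,0,0,0,0,0,0]
}}

```text
time: 4.5
ee_pos: [0.6107, 0.1786, 0.3782]
orientation: [[-0.401, -0.006, 0.916], [-0.916, -0.003, -0.401], [0.005, -1.0, -0.004]]
ft_force: [-0.2, 0.0, -0.1]
grip_width: 0.0853
```

Run:
```python
from h import *
np.set_printoptions(precision=4,suppress=True)
c=get_calibration("wrist");s=get_state();print(s['ee_pos'],s['q'],c['origin'])
im=snapshot("wrist");cv2.imwrite("pics/w1.png",im[:,:,::-1])
print('pred handle ctr, ends, tcp:',[proj(c,p) for p in((.6138,.1816,.302),(.6275,.217,.302),(.599,.1445,.302))],proj(c,s['ee_pos']))
```

```text
[0.6107 0.1786 0.3782] [  7.54    23.2458 -40.3165  79.3468  14.903   83.1468 -55.9383] [0.6431 0.2511 0.5212]
pred handle ctr, ends, tcp: [array([251.7592, 196.0402]), array([249.5613, 144.7902]), array([253.3116, 244.6241])] [249.0181 252.0504]
```

View pics/w1.png

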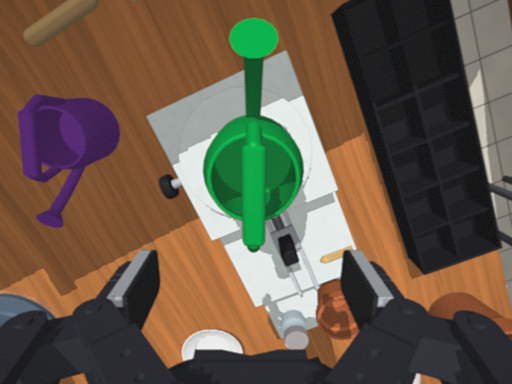

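Emit:
{"method": "jog_arm", "body": {
  "rows": [-0.4,3,0.2,0,0,0,0,3,0,0,0,0,0,2,0,0,0,0,0,2,0,0,0,0,0,0,0,0,0,0]
}}

```text
time: 5.05
ee_pos: [0.6146, 0.181, 0.2802]
orientation: [[-0.401, -0.003, 0.916], [-0.916, -0.002, -0.401], [0.003, -1.0, -0.002]]
ft_force: [-1.5, 0.2, -0.5]
grip_width: 0.0855
```

Emit:
{"method": "jog_arm", "body": {
  "rows": [0,0,0,0,0,0,0,0,0,0,0,0,0,0,0,0,0,0,0,0,0,0,0,0,0,0,0,0,0,0],
  "claw": 1,
  "newtons": 40
}}

```text
time: 5.55
ee_pos: [0.6153, 0.1837, 0.2821]
orientation: [[-0.398, 0.002, 0.917], [-0.917, 0.0, -0.398], [-0.001, -1.0, 0.002]]
ft_force: [0.3, 0.9, -0.4]
grip_width: 0.0172
```

Emit:
{"method": "jog_arm", "body": {
  "rows": [0,0,0,0,0,0,0,0,0,0,0,0,0,0,0,0,0,0,0,0,0,0,0,0,0,0,0,0,0,0]
}}

```text
time: 6.05
ee_pos: [0.6154, 0.1837, 0.2821]
orientation: [[-0.398, 0.002, 0.917], [-0.917, 0.0, -0.398], [-0.001, -1.0, 0.002]]
ft_force: [0.9, -0.2, 4.8]
grip_width: 0.0171
```

Emit:
{"method": "jog_arm", "body": {
  "rows": [0,-0.5,0,0,0,0,0,-1,0,0,0,0,0,-1.5,0,0,0,0,0,-2,0,0,0,0,0,-2,0,0,0,0],
  "newtons": 60
}}

```text
time: 6.55
ee_pos: [0.6144, 0.1837, 0.3524]
orientation: [[-0.397, -0.001, 0.918], [-0.918, -0.0, -0.397], [0.0, -1.0, -0.001]]
ft_force: [-0.5, 0.7, -3.0]
grip_width: 0.017
```

Emit:
{"method": "jog_arm", "body": {
  "rows": [0,-2,0,0,0,0,0,-2,0,0,0,0,0,-1,0,0,0,0,0,0,0,0,0,0,0,0,0,0,0,0]
}}

```text
time: 7.05
ee_pos: [0.6144, 0.1835, 0.4006]
orientation: [[-0.398, -0.001, 0.918], [-0.918, -0.001, -0.398], [0.001, -1.0, -0.001]]
ft_force: [0.0, -1.0, -4.0]
grip_width: 0.0166
```

Emit:
{"method": "jog_arm", "body": {
  "rows": [2,0,0.35,0,0,0,3,0,0.55,0,0,0,4,0,0.7,0,0,0,4,0,0.7,0,0,0,4,0,0.7,0,0,0]
}}

```text
time: 7.55
ee_pos: [0.5735, 0.014, 0.3997]
orientation: [[-0.397, -0.003, 0.918], [-0.918, -0.0, -0.397], [0.001, -1.0, -0.002]]
ft_force: [0.4, 0.6, -4.0]
grip_width: 0.0167
```

Emit:
{"method": "jog_arm", "body": {
  "rows": [4,0,0.7,0,0,0,4,0,0.7,0,0,0,4,0,0.7,0,0,0,4,0,0.7,0,0,0,4,0,0.7,0,0,0]
}}

```text
time: 8.05
ee_pos: [0.5259, -0.1833, 0.4]
orientation: [[-0.398, -0.002, 0.918], [-0.918, 0.001, -0.398], [0.0, -1.0, -0.002]]
ft_force: [1.0, -0.6, -4.1]
grip_width: 0.0168
```

Emit:
{"method": "jog_arm", "body": {
  "rows": [4,0,0.7,0,0,0,4,0,0.7,0,0,0,4,0,0.7,0,0,0,3,0,0.5,0,0,0,2,0,0.4,0,0,0]
}}

```text
time: 8.55
ee_pos: [0.485, -0.3528, 0.3993]
orientation: [[-0.401, -0.003, 0.916], [-0.916, 0.001, -0.401], [0.001, -1.0, -0.003]]
ft_force: [-0.3, 0.6, -3.7]
grip_width: 0.0166
```

Emit:
{"method": "jog_arm", "body": {
  "rows": [1.6,0,0.3,0,0,0,1,0,0.1,0,0,0,0,0,0,0,0,0,0,0,0,0,0,0,0,0,0,0,0,0]
}}

```text
time: 9.05
ee_pos: [0.4813, -0.3734, 0.4015]
orientation: [[-0.395, 0.001, 0.919], [-0.919, 0.001, -0.395], [-0.001, -1.0, 0.0]]
ft_force: [-0.8, 0.1, -3.1]
grip_width: 0.017
```

Run:
```python
from h import *
s=get_state();print(s['ee_pos'],s['ft_force'])
im=snapshot("scene");cv2.imwrite("pics/s2.png",im[:,:,::-1])
```

```text
[ 0.48128255 -0.37338618  0.40152417] [-0.80169958  0.12248373 -3.08568236]
```

View pics/s2.png

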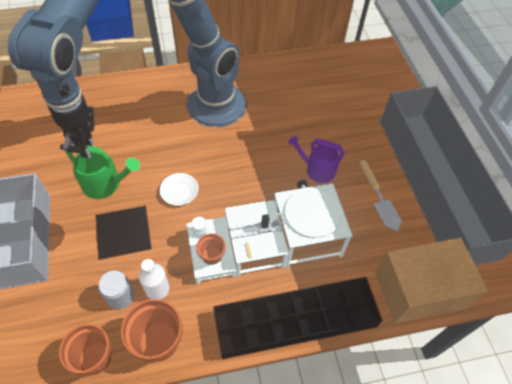

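Emit:
{"method": "jog_arm", "body": {
  "rows": [0,3,0,0,0,0,0,4,0,0,0,0,0,4,0,0,0,0,0,4,0,0,0,0,0,4,0,0,0,0]
}}

```text
time: 9.6
ee_pos: [0.481, -0.3743, 0.2104]
orientation: [[-0.396, 0.001, 0.918], [-0.918, -0.001, -0.396], [0.0, -1.0, 0.001]]
ft_force: [0.4, -1.2, -4.0]
grip_width: 0.0164
```

Emit:
{"method": "jog_arm", "body": {
  "rows": [0,3,0,0,0,0,0,2,0,0,0,0,0,1,0,0,0,0,0,0,0,0,0,0,0,0,0,0,0,0]
}}

```text
time: 10.1
ee_pos: [0.4816, -0.3753, 0.1526]
orientation: [[-0.397, 0.002, 0.918], [-0.918, -0.001, -0.397], [0.0, -1.0, 0.002]]
ft_force: [1.5, 0.0, -3.0]
grip_width: 0.0168
```

Emit:
{"method": "jog_arm", "body": {
  "rows": [0,0.3,0,0,0,0,0,0.2,0,0,0,0,0,0.2,0,0,0,0,0,0.2,0,0,0,0,0,0,0,0,0,0]
}}

```text
time: 10.6
ee_pos: [0.4803, -0.3751, 0.1421]
orientation: [[-0.398, -0.0, 0.918], [-0.918, 0.0, -0.398], [-0.0, -1.0, -0.0]]
ft_force: [-0.3, 0.3, -3.8]
grip_width: 0.0165
```

Emit:
{"method": "jog_arm", "body": {
  "rows": [0,0.2,0,0,0,0,0,0.2,0,0,0,0,0,0.1,0,0,0,0,0,0.1,0,0,0,0,0,0,0,0,0,0]
}}

```text
time: 11.1
ee_pos: [0.4805, -0.3751, 0.1363]
orientation: [[-0.398, 0.0, 0.918], [-0.918, -0.0, -0.398], [0.0, -1.0, 0.0]]
ft_force: [0.2, -0.5, -2.1]
grip_width: 0.0168
```

Emit:
{"method": "jog_arm", "body": {
  "rows": [0,0,0,0,0,0,0,0,0,0,0,0]
}}

```text
time: 11.3
ee_pos: [0.4805, -0.3752, 0.1364]
orientation: [[-0.398, 0.0, 0.918], [-0.918, -0.0, -0.398], [0.0, -1.0, 0.0]]
ft_force: [-0.5, -0.1, -3.7]
grip_width: 0.017
```

Noise is about 1 N; continue slowly.

Emit:
{"method": "jog_arm", "body": {
  "rows": [0,0.1,0,0,0,0,0,0.1,0,0,0,0,0,0,0,0,0,0]
}}

```text
time: 11.6
ee_pos: [0.4808, -0.3753, 0.1362]
orientation: [[-0.398, 0.0, 0.917], [-0.917, -0.001, -0.398], [0.001, -1.0, 0.001]]
ft_force: [-3.6, 2.6, 7.8]
grip_width: 0.0167
```

Emit:
{"method": "jog_arm", "body": {
  "rows": [0,0.1,0,0,0,0,0,0.1,0,0,0,0,0,0,0,0,0,0]
}}

```text
time: 11.9
ee_pos: [0.481, -0.3754, 0.1362]
orientation: [[-0.398, 0.001, 0.917], [-0.917, -0.002, -0.398], [0.002, -1.0, 0.001]]
ft_force: [-6.2, 3.2, 17.4]
grip_width: 0.0171
```

Emit:
{"method": "jog_arm", "body": {
  "rows": [0,-0.3,0,0,0,0,0,0,0,0,0,0]
}}

```text
time: 12.1
ee_pos: [0.4811, -0.3756, 0.1361]
orientation: [[-0.398, 0.002, 0.918], [-0.918, -0.001, -0.398], [0.001, -1.0, 0.002]]
ft_force: [-1.9, 0.9, 3.9]
grip_width: 0.0164
```

Emit:
{"method": "jog_arm", "body": {
  "rows": [0,0,0,0,0,0,0,0,0,0,0,0,0,0,0,0,0,0,0,0,0,0,0,0,0,0,0,0,0,0],
  "claw": 0
}}

```text
time: 12.6
ee_pos: [0.4806, -0.3751, 0.1352]
orientation: [[-0.398, 0.0, 0.918], [-0.918, 0.0, -0.398], [-0.0, -1.0, 0.0]]
ft_force: [-0.5, 1.3, 0.6]
grip_width: 0.0852
```

Emit:
{"method": "jog_arm", "body": {
  "rows": [0,0,0,0,0,0,0,0,0,0,0,0,0,0,0,0,0,0]
}}

```text
time: 12.9
ee_pos: [0.4806, -0.3751, 0.1353]
orientation: [[-0.398, 0.0, 0.918], [-0.918, -0.0, -0.398], [-0.0, -1.0, 0.0]]
ft_force: [0.2, -0.3, -0.4]
grip_width: 0.085
```

Emit:
{"method": "jog_arm", "body": {
  "rows": [0,-1,0,0,0,0,0,-3,0,0,0,0,0,-5,0,0,0,0,0,-5,0,0,0,0,0,-4,0,0,0,0]
}}

```text
time: 13.4
ee_pos: [0.4811, -0.3751, 0.3195]
orientation: [[-0.397, 0.003, 0.918], [-0.918, -0.002, -0.397], [0.001, -1.0, 0.004]]
ft_force: [1.3, -0.3, -0.4]
grip_width: 0.0854
```

Run:
```python
from h import *
s=get_state();print(s['ee_pos'],s['ft_force'])
im=snapshot("wrist");cv2.imwrite("pics/w2.png",im[:,:,::-1])
c=get_calibration("wrist");print([proj(c,p).round() for p in((.479,-.3764,.102),(.479,-.3764,.149),(.399,-.296,.004),(.559,-.296,.004),(.559,-.456,.004),(.399,-.456,.004))])
```

```text
[ 0.4810766  -0.37505596  0.31948747] [ 1.27408957 -0.34339053 -0.44841337]
[array([243., 160.]), array([242., 170.]), array([170., 117.]), array([272.,  70.]), array([312., 173.]), array([217., 212.])]
```

View pics/w2.png

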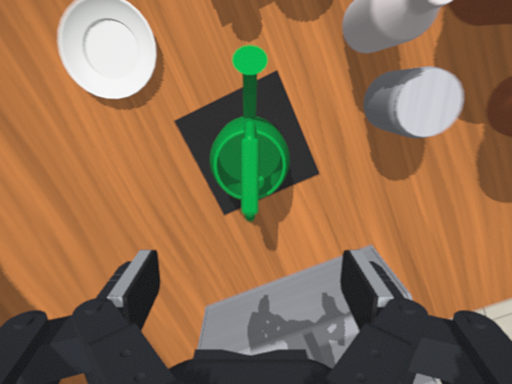

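Emit:
{"method": "jog_arm", "body": {
  "rows": [-4.3,0,-0.5,0,0,0,-4.3,0,-0.5,0,0,0,-4.3,0,-0.5,0,0,0,-4.3,0,-0.5,0,0,0,-4.3,0,-0.5,0,0,0]
}}

```text
time: 13.95
ee_pos: [0.5433, -0.1662, 0.316]
orientation: [[-0.398, 0.001, 0.917], [-0.917, -0.001, -0.398], [0.0, -1.0, 0.001]]
ft_force: [0.7, -0.7, 0.7]
grip_width: 0.0855
```

Emit:
{"method": "jog_arm", "body": {
  "rows": [-4.3,0,-0.5,0,0,0,-4.3,0,-0.5,0,0,0,-4.3,0,-0.5,0,0,0,-4.3,0,-0.5,0,0,0,-4.3,0,-0.5,0,0,0]
}}

```text
time: 14.45
ee_pos: [0.6059, 0.0409, 0.316]
orientation: [[-0.398, 0.001, 0.917], [-0.917, -0.0, -0.398], [-0.0, -1.0, 0.001]]
ft_force: [1.3, 0.4, -0.1]
grip_width: 0.0853
```

Emit:
{"method": "jog_arm", "body": {
  "rows": [0,0,0,0,0.145,0,0,0,0,0,0.145,0,0,0,0,0,0.145,0,0,0,0,0,0.145,0,0,0,0,0,0.145,0]
}}

```text
time: 14.95
ee_pos: [0.6056, 0.0394, 0.3158]
orientation: [[-0.909, 0.001, 0.418], [-0.418, -0.0, -0.909], [-0.0, -1.0, 0.0]]
ft_force: [0.2, -0.2, -0.7]
grip_width: 0.0854
```

Emit:
{"method": "jog_arm", "body": {
  "rows": [0,0,0,0,0.145,0,0,0,0,0,0.145,0,0,0,0,0,0.145,0,0,0,0,0,0,0,0,0,0,0,0,0],
  "claw": 0.4
}}

```text
time: 15.45
ee_pos: [0.6056, 0.0395, 0.3157]
orientation: [[-1.0, 0.0, 0.005], [-0.005, -0.0, -1.0], [-0.0, -1.0, 0.0]]
ft_force: [-0.6, -0.5, 0.3]
grip_width: 0.0513
```

Run:
```python
from h import *
c=get_calibration("wrist");s=get_state();print(s['ee_pos'],c)
im=snapshot("wrist");cv2.imwrite("pics/w3.png",im[:,:,::-1])
print([proj(c,p).round(1) for p in((.605,.0426,.168),(.66,-.0185,.104),(.695,.09,.138))])
```

```text
[0.60558843 0.03948526 0.31566214] {'vfov': 62.84292306117819, 'cx': 249.8311859604397, 'cy': 191.58028525834933, 'origin': array([0.68433774, 0.03988005, 0.4590762 ]), 'orientation': array([[ 5.61587292e-03,  9.52302844e-01,  3.05102860e-01],
       [-9.99983943e-01,  5.11650517e-03,  2.43629419e-03],
       [ 7.59029525e-04, -3.05111643e-01,  9.52316286e-01]])}
[array([246.3, 177.7]), array([302.5, 114.4]), array([197.6,  78.9])]
```

View pics/w3.png

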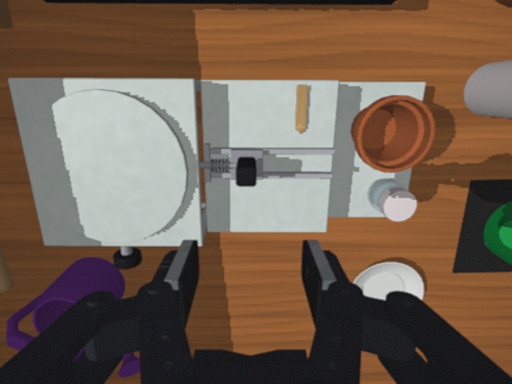

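Emit:
{"method": "jog_arm", "body": {
  "rows": [0,4,-0.1,0,0,0,0,4,0,0,0,0,0,3,0,0,0,0,0,2,0,0,0,0,0,1,0,0,0,0]
}}

```text
time: 16.0
ee_pos: [0.6045, 0.04, 0.1732]
orientation: [[-1.0, -0.003, 0.003], [-0.003, -0.0, -1.0], [0.003, -1.0, 0.0]]
ft_force: [0.7, 0.3, -0.3]
grip_width: 0.0514
```

Emit:
{"method": "jog_arm", "body": {
  "rows": [0,2,0,0,0,0,0,1.5,0,0,0,0,0,0.5,0,0,0,0,0,0,0,0,0,0,0,0,0,0,0,0]
}}

```text
time: 16.5
ee_pos: [0.6063, 0.0405, 0.1362]
orientation: [[-1.0, 0.002, 0.002], [-0.002, 0.0, -1.0], [-0.002, -1.0, -0.0]]
ft_force: [0.0, 0.4, -0.4]
grip_width: 0.0509
```

Emit:
{"method": "jog_arm", "body": {
  "rows": [0,0,0,0,0,0,0,0,0,0,0,0,0,0,0,0,0,0,0,0,0,0,0,0,0,0,0,0,0,0],
  "claw": 1,
  "newtons": 60
}}

```text
time: 17.0
ee_pos: [0.6062, 0.0419, 0.1364]
orientation: [[-1.0, 0.002, 0.003], [-0.003, 0.002, -1.0], [-0.002, -1.0, -0.002]]
ft_force: [-0.2, 4.0, 6.2]
grip_width: 0.0189
```

Emit:
{"method": "jog_arm", "body": {
  "rows": [0,0,0,0,0,0,0,0,0,0,0,0]
}}

```text
time: 17.2
ee_pos: [0.6062, 0.0418, 0.1364]
orientation: [[-1.0, 0.002, 0.003], [-0.003, 0.002, -1.0], [-0.002, -1.0, -0.002]]
ft_force: [-1.1, 4.4, 6.1]
grip_width: 0.0193
```

Emit:
{"method": "jog_arm", "body": {
  "rows": [0,0,0.7,0,0,0,0,0,1,0,0,0,0,0,1,0,0,0,0,0,1,0,0,0,0,0,1,0,0,0]
}}

```text
time: 17.7
ee_pos: [0.6063, -0.0034, 0.1364]
orientation: [[-1.0, 0.002, 0.004], [-0.004, 0.004, -1.0], [-0.002, -1.0, -0.004]]
ft_force: [-0.3, 8.8, 6.4]
grip_width: 0.0192
```

Emit:
{"method": "jog_arm", "body": {
  "rows": [0,0,0.8,0,0,0,0,0,0.4,0,0,0,0,0,0,0,0,0,0,0,0,0,0,0,0,0,0,0,0,0]
}}

```text
time: 18.2
ee_pos: [0.6064, -0.0147, 0.1364]
orientation: [[-1.0, 0.002, 0.004], [-0.004, 0.004, -1.0], [-0.002, -1.0, -0.004]]
ft_force: [-1.4, 7.9, 6.0]
grip_width: 0.0194
```

Run:
```python
from h import *
c=get_calibration("wrist");s=get_state();print(s['ee_pos'],s['ft_force'],s['grip_width'])
im=snapshot("wrist");cv2.imwrite("pics/w4.png",im[:,:,::-1])
t=snapshot("top");a=cv2.resize(t[130:215,175:315,::-1],None,fx=3.6,fy=3.6,interpolation=cv2.INTER_CUBIC)
cv2.imwrite("pics/t4.png",a)
for x in(.634,.66,.684):
  print([proj(c,(x,y,.104)).round(1) for y in (s['ee_pos'][1],)])
hsv=cv2.cvtColor(im,cv2.COLOR_RGB2HSV);m=cv2.inRange(hsv,(12,70,130),(25,200,255));k,l,st,ce=cv2.connectedComponentsWithStats(m)
for i in range(1,k):
  if 60<st[i,4]<3000: print(st[i],ce[i],atz(c,ce[i],.104))
```

```text
[ 0.60635942 -0.01465698  0.13644484] [-1.39848477  7.93867167  5.95418019] 0.01939325548697681
[array([250. , 183.1])]
[array([250.2, 138.3])]
[array([250.4,  93.2])]
[ 244   80   21   94 1845] [253.7197832  124.30135501] [ 0.6676725  -0.01655954  0.104     ]
[380 298  41  27 278] [399.48561151 306.68345324] [ 0.54920162 -0.11432383  0.104     ]
[ 425  326   87   53 2182] [478.56370302 345.41063245] [ 0.51772565 -0.17382754  0.104     ]
[366 335  17  16  73] [373.76712329 342.50684932] [ 0.51962005 -0.10094147  0.104     ]
[221 342  59  13 549] [250.14025501 346.67213115] [ 0.51531333 -0.01534483  0.104     ]
[337 360  18  23 148] [345.23648649 372.48648649] [ 0.49278171 -0.08379286  0.104     ]
```

View pics/w4.png

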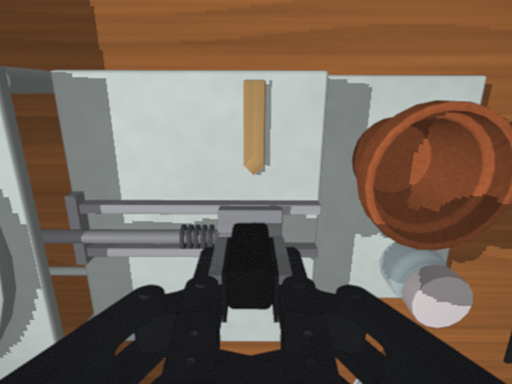

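Emit:
{"method": "jog_arm", "body": {
  "rows": [0,0,0.2,0,0,0,0,0,0,0,0,0,0,0,0,0,0,0,0,0,0,0,0,0,0,0,0,0,0,0]
}}

```text
time: 18.8
ee_pos: [0.6064, -0.0165, 0.1364]
orientation: [[-1.0, 0.002, 0.004], [-0.004, 0.005, -1.0], [-0.002, -1.0, -0.005]]
ft_force: [-1.3, 9.6, 5.8]
grip_width: 0.0193
```

Run:
```python
from h import *
c=get_calibration("wrist");s=get_state();print(s['time'],s['ee_pos'],s['ft_force'],s['grip_width'])
im=snapshot("wrist")
hsv=cv2.cvtColor(im,cv2.COLOR_RGB2HSV);m=cv2.inRange(hsv,(12,70,130),(25,200,255));k,l,st,ce=cv2.connectedComponentsWithStats(m)
for i in range(1,k):
  if 60<st[i,4]<3000 and ce[i][1]<200: print(st[i],ce[i],atz(c,ce[i],.104))
t=snapshot("top");a=cv2.resize(t[120:230,185:385,::-1],None,fx=4,fy=4,interpolation=cv2.INTER_CUBIC)
cv2.imwrite("pics/t5.png",a)
```

```text
18.8 [ 0.60636583 -0.01651669  0.13643943] [-1.33525361  9.57768185  5.84967693] 0.019266762819833198
[ 240   80   22   94 1828] [250.41958425 124.3654267 ] [ 0.66763183 -0.01655984  0.104     ]
```

View pics/t5.png

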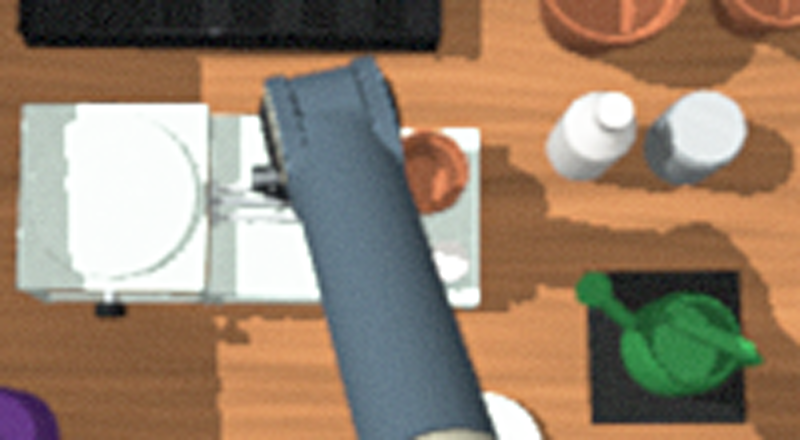

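Emit:
{"method": "jog_arm", "body": {
  "rows": [0,0,0.1,0,0,0,0,0,0,0,0,0,0,0,0,0,0,0,0,0,0,0,0,0,0,0,0,0,0,0]
}}

```text
time: 19.4
ee_pos: [0.6064, -0.0174, 0.1365]
orientation: [[-1.0, 0.002, 0.004], [-0.004, 0.005, -1.0], [-0.002, -1.0, -0.005]]
ft_force: [-0.9, 8.4, 5.2]
grip_width: 0.0188
```

Run:
```python
from plant import *
s=get_state();print(s['time'],s['ee_pos'],s['ft_force'],s['grip_width']);print(sign_off())
```

```text
19.4 [ 0.60637109 -0.01736143  0.13645877] [-0.88412339  8.43820865  5.16954428] 0.018807687419133943
the job is handed in; nothing more can be done
None
```

I lifted the can off by its handle, set it down upright in the middle of the mat and let go. I then pulled the lock slide out about 59 mm and handed in at 19.4 s with the gripper still holding it at the marker. The hand-in reports no verdict.

- **Can:** The last wrist and top pictures show it upright on the mat, within about 1 cm of the centre and clear of the arm.
- **Slide:** The gripper had the post (19 mm opening) with 8 to 9 N of spring pull on it.
- **Marker position:** The cameras disagreed by about 2 mm. The wrist camera put the marker at y = -0.0166 m, the fixed cameras at about -0.0184 m. I left the grip between them at -0.0174 m, about 1 mm from either and within the 6 mm allowed.
- **Other things:** In the last pictures nothing else appears to have moved; I did not measure their positions again.

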